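# Open the carton file for refilling

### The arm

A 6-joint arm with a two-finger parallel gripper is mounted at the origin on the work surface. World frame = base frame: x ahead of the robot, y to its left, z up, the work surface at z = 0. Lengths are in mm, angles in rad, forces in N, time in s.
With the tool pointing down it reaches from about 350 to 975 mm from the base axis. Payload 7.1 kg.
Tool frame: the origin (TCP) lies midway between the tips of the shut fingers; the grasp point (between the pads) lies 19 mm behind it (ctrl.tcp_to_grasp is the distance from the TCP to the grasp point, in mm); z points along the fingers, y is the line along which they close (so a half turn about z gives the same grasp; the last joint's range is limited). The gripper opens to 88 mm and grips with 3 to 60 N. Pads are 20 mm wide; open, the fingers measure 115 mm over their backs; the gripper's body (75 mm by 178 mm) begins 61 mm behind the grasp point.
Start: joints at [-1.134, 0.423, 1.63, -0, 1.089, -0.019], TCP at [275.127, -561.168, 222.675] pointing down, gripper open.
Joint ranges: [-3, 3], [-0.9, 2.11], [0.09, 2.58], [-1.31, 4.45], [0.11, 2.69], [-2.54, 2.54]. Speed limits (rad/s): [2.39, 2.39, 3.01, 3.14, 3.14, 3.14].

### API

Orientations are given as a rotation vector (axis times angle).
In Python, from workcell import get_obs, cams, ticket, boxes_of, ctrl gives the robot as it stands.
- The arm moves only by the shell command python3 -m creep 'ROWS' [OPENING]. ROWS is JSON, one flat list of numbers, 4 for each row, row after row: the shift along the world's x, y, z in m, then the turn about the world's z in rad. In form: [tx, ty, tz, spin, tx, ty, tz, spin, ...]. A call has 1 to 10 rows; each row is the pose to reach, as a shift and turn from the pose commanded when the call began; what a row does not reach only later rows make up. A row lasts 1/12 s, in which the tool goes at most 41.7 mm and 7.16 degrees, less where a joint would pass 70% of its speed; a pose out of reach is approached as far as the arm can. A call with a gripper value outside its range is refused whole. OPENING is the opening, from 0 (shut) to 1 (fully open), set as the call begins (- or left out, the last holds). The fingers move at their own pace and stop on an object; the grip force is fixed at half the most. Time passes only in rows, so rows that repeat a pose let the fingers close. It gives the time, the measured TCP pose, the force, the opening and the grip force at its end, in the units of the state.
- get_obs(): the state, without advancing time (a new reading comes with each control period).
- cams.get_image(name): name is "side" or "top"; returns (picture, depth): 480x640x3 uint8, red, green, blue; 480x640 float32, mm along the optical axis (not along the pixel's ray), 0 where there is no reading.
- cams.get_calibration(name): a dict with "mtx" (3x3 intrinsics, pixels), "R" (3x3) and "t" (3): a world point X has camera coordinates R X + t. Camera axes: x right, y down, z forward; pixel columns grow to the right and rows downward; lengths in mm; the calibration is good to about 2 mm. A picture is of the moment at which its call begins. get_calibration takes no time and is no camera call.
- ticket.close_job(): hands the job in; it is judged then, once.
Trained networks look in the newest picture that a camera, given by its name, has taken for a name from the list of things; names that differ only in an ending like _2 or _b are one class to them, and where a whole thing is asked for, a point or a joint stands for the part that bears it (a point fixed in the world has none). Each returns a list of dicts, best first, with "score" (0 to 1); they miss things now and then, are a little off and sometimes report something else, mostly with a low value. They report only what shows in the picture. A call takes as long as a camera call.
- boxes_of(camera, target): "centre" ([column, row] in pixels, amid what is visible of it).
The state is a dict: "t": time; "qpos": joint angles; "qvel": joint speeds; "joint_torque": joint torques, N m; "ee_pos": TCP position; "orientation": TCP orientation; "ft_force": force on the tool from outside, world axes, zero at the start; "moment": the same for the moment, N m; "width": finger opening in mm; "grasp_force": force on a finger pad.
Only numpy, scipy, OpenCV 4.12 (cv2) and the standard library are available. Lean on these libraries where they do the work, as an engineer would, in place of code of your own. Each camera call takes 0.05 s, during which the arm holds its last target. There are 200 camera calls.

### The job

Open the takeaway-carton file for refilling: press the release pad on its sliding stop down with a fingertip and, keeping it down, push the stop back along the bar, away from the end plate, until it is fully back at the end of its travel. Then let the pad spring up and come away. Leave everything else on the counter where it stands.

Things in the scene. Friction and masses are not known exactly. Their poses are not given: they have to be found in the camera images.
- file: carton file: steel rack fixed to the counter, base 140 x 336 x 6 mm; origin at the centre of its underside, z up. A toothed bar runs above it along its own y. At the -y end stands the fixed end plate (130 mm wide, top at 96 mm, inner face at y = -160 mm), at the +y end the low back bracket (70 mm wide, top at 56 mm, inner face at y = +138 mm). Back means along +y
- stop (a joint): place of the sliding stop along the bar, m: the gap between end plate and stop face. 0 = shut, 0.21 = fully back (hard end); grows along the file's +y. Drags with about 2.5 N. Ratchet teeth (10 mm pitch) let it click towards the end plate but block it from going back unless the release is held down; let go, they hold again
- release (a joint): how far the release pad is pressed, m: 0 = up, 0.010 = fully down (hard). The teeth let go once it is 6 to 7 mm down. Spring: about 3 N to start, 6 N fully down; springs up when let go. At the start it is up (the stop has up to 6 mm of play between teeth)
- pad_top (a point): centre of the top of the black release pad, 50 mm across the bar (x) and 36 mm along it (y), 64 mm above the counter when up; it rides on the stop, between its face plate and its lip, and goes straight down when pressed
- stop_face (a point): middle of the stop's face plate (side towards the end plate), 60 mm above the counter. The stop is a carriage 85 mm long; face plate 110 mm wide, 6 mm thick, top at 95 mm; the pad's centre is 48 mm behind the face
- lip (a point): middle of the front of the stop's upright lip, 75 mm above the counter: 60 mm wide, 6 mm thick, top at 91 mm, 22 mm behind (+y of) the pad's centre. A fingertip on the pad can push the stop back by it. 64 mm are free between face plate and lip
- squeeze: clear squeeze bottle with a cap, 54 mm across, 170 mm tall; loose, not part of the job; origin at the centre of its underside
- jar: amber glass jar, 72 mm across, 100 mm tall; loose, not part of the job; origin at the centre of its underside
- cup: white cup, 72 mm across, 85 mm tall; loose, not part of the job; origin at the centre of its underside
- bowl: white bowl, 110 mm across, 50 mm tall; loose, not part of the job; origin at the centre of its underside
- spoon: steel spoon lying flat, 200 mm long; loose, not part of the job; origin at the centre of its underside (between handle and bowl)
- shaker: steel shaker, 48 mm across, 77 mm tall; loose, not part of the job; origin at the centre of its underside
- cartons: pile of folded cardboard cartons, 100 x 130 x 50 mm; loose, not part of the job; origin at the centre of its underside

How it is judged:
By the outcome, as a careful person would: the job done as asked, in the order asked, and still so for the second after the job is handed in, with the robot touching nothing.
It also fails if it takes over 40 s, if anything falls off the work surface, if the arm or the gripper's body presses on something with over 40 N, if the wrist force passes 120 N, or if a joint passes its speed limit or range.

## Working session

There is one attempt and no reset: what is moved stays moved. The work goes in short steps, Python scripts to look and compute and a shell command to move; the robot and the scene stay as the last step left them, time stands still between calls to the robot, and variables do not carry over. Pictures are saved under pics/ and viewed, at most 10 in all, crops included, and the job is handed in when it is done.

```bash
mkdir -p pics
cat > h.py <<'E'
import numpy as np, cv2
from workcell import get_obs, cams, ticket, boxes_of, ctrl
def pt(cam,px,depth,win=2):
    c=cams.get_calibration(cam);u,v=[int(round(a)) for a in px]
    w=depth[v-win:v+win+1,u-win:u+win+1];d=np.median(w[w>0])
    return w2(c,px,d)
def w2(c,px,d):
    r=np.linalg.inv(c["mtx"])@np.array([px[0],px[1],1.0])
    return np.array(c["R"]).T@(r*d-np.array(c["t"]).ravel())
E
python3 - <<'E'
from h import *
for n in("side","top"):
    im,d=cams.get_image(n); cv2.imwrite(f"pics/{n}0.png",im[:,:,::-1]); np.save(f"pics/{n}0.npy",d)
    for t in("file","pad_top","stop_face","lip"):
        for b in boxes_of(n,t)[:2]: print(n,t,np.round(b["centre"]),round(b["score"],2),np.round(pt(n,b["centre"],d)))
o=get_obs();print(o["t"],o["ee_pos"],o["orientation"],o["width"])
E
```

```text
side file [327. 291.] 0.62 [509. -89.  37.]
side pad_top [316. 260.] 0.89 [527. -44.  63.]
side stop_face [321. 273.] 0.84 [500. -87.  83.]
side stop_face [391. 230.] 0.45 [726. -38.  14.]
side lip [320. 268.] 0.88 [498. -85.  93.]
top file [342. 248.] 0.7 [526. -37.  65.]
top pad_top [348. 249.] 0.76 [526. -48.  65.]
top stop_face [351. 250.] 0.85 [523. -54.  65.]
top stop_face [343. 250.] 0.44 [524. -38.  65.]
top lip [354. 248.] 0.94 [529. -59.  63.]
0.5 [ 275.12471142 -561.11878802  222.61870862] [-3.06022081e+00 -7.09870749e-01  5.96876190e-05] 87.40474150921392
```

View pics/top0.png

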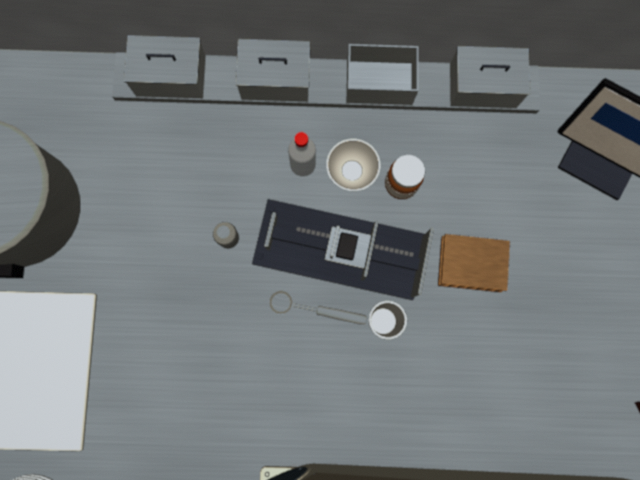

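View pics/side0.png

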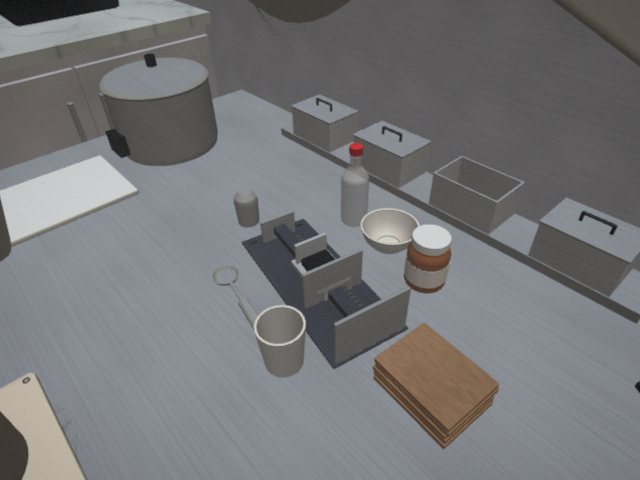

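```bash
cat > m.py <<'E'
from h import *
def cloud(n):
    im,_=cams.get_image(n);d=_;c=cams.get_calibration(n)
    v,u=np.mgrid[:480,:640];r=np.linalg.inv(c["mtx"])@np.stack([u.ravel(),v.ravel(),np.ones(u.size)])
    P=(np.array(c["R"]).T@(r*d.ravel()-np.array(c["t"]).reshape(3,1))).T
    return im,d,P.reshape(480,640,3)
E
python3 - <<'E'
from m import *
from scipy.spatial.transform import Rotation as R
im,d,P=cloud("top")
roi=np.zeros((480,640),bool);roi[190:310,245:440]=1
g=im.max(2);roi&=d>0
dark=roi&(g<70)&(P[...,2]<14)
r=cv2.minAreaRect(P[dark][:,:2].astype(np.float32));print("base",r, dark.sum())
k=cv2.boxPoints(r);e=k[1]-k[0];e2=k[2]-k[1];e=e if np.linalg.norm(e)>np.linalg.norm(e2) else e2
e=e/np.linalg.norm(e);e=e*np.sign(e[1]);ex=np.array([e[1],-e[0]]);c=np.array(r[0])
print("ydir",e)
def loc(m):
    q=P[m];l=np.c_[(q[:,:2]-c)@ex,(q[:,:2]-c)@e,q[:,2]];return l
for name,m in(("pad",roi&(g<50)&(abs(P[...,2]-63)<9)),("tall",roi&(P[...,2]>80))):
    l=loc(m);print(name,m.sum(),np.round(np.percentile(l,[2,50,98],axis=0)),np.round(P[m].mean(0)))
l=loc(roi&(P[...,2]>80));h,b=np.histogram(l[:,1],np.arange(-180,180,6));print([(int(x),int(n)) for x,n in zip(b,h) if n])
print(R.from_rotvec(get_obs()["orientation"]).as_matrix().round(3))
for n in("squeeze","jar","cup","bowl","shaker"):
    b=boxes_of("top",n)
    if b: print(n,np.round(pt("top",b[0]["centre"],d)))
# side cloud check
im,d,P=cloud("side");g=im.max(2)
roi=np.zeros((480,640),bool);roi[235:280,290:345]=1
m=roi&(g<50)&(P[...,2]>50);print(m.sum());
if m.sum(): print(np.round(np.percentile(loc(m),[2,50,98],axis=0)),P[m].mean(0).round())
E
```

```text
base ((534.4359130859375, -33.16693115234375), (331.9803771972656, 137.74937438964844), 78.87006378173828) 6985
ydir [0.19303471 0.9811919 ]
pad 470 [[ -52. -162.   57.]
 [  -1.  -16.   64.]
 [  45.    2.   69.]] [526. -71.  64.]
tall 669 [[-100. -167.   82.]
 [  -9. -109.   94.]
 [  58.   13.   99.]] [ 503. -129.   92.]
[(-174, 1), (-168, 202), (-162, 86), (-144, 3), (-138, 12), (-132, 7), (-126, 8), (-120, 7), (-114, 9), (-108, 9), (-102, 7), (-96, 11), (-90, 7), (-66, 47), (-60, 158), (6, 57), (12, 38)]
[[ 0.898  0.44   0.   ]
 [ 0.44  -0.898  0.   ]
 [ 0.    -0.    -1.   ]]
squeeze [693.  51. 119.]
jar [ 668. -161.  100.]
cup [ 393. -138.    5.]
bowl [714. -58.   5.]
shaker [548. 182.  75.]
352
[[-27. -24.  61.]
 [ -5. -11.  64.]
 [ 20.   3.  66.]] [525. -47.  68.]
```

```bash
python3 -m creep '[0.016,0.032,0,-0.1,0.032,0.064,0,-0.2,0.048,0.096,0,-0.3,0.064,0.128,0,-0.4,0.08,0.16,0,-0.5,0.096,0.192,0,-0.6,0.112,0.224,0,-0.65,0.128,0.256,0,-0.65]' 0
python3 -m creep '[0.016,0.032,0,0,0.032,0.064,0,0,0.048,0.096,0,0,0.064,0.128,0,0,0.08,0.16,0,0,0.096,0.192,0,0,0.112,0.224,0,0,0.127,0.2595,0,0,0.127,0.2595,0,0,0.127,0.2595,0,0]'
python3 -c "
from h import *
im,d=cams.get_image('side');cv2.imwrite('pics/s1.png',im[:,:,::-1]);o=get_obs();print(o['t'],o['ee_pos'],o['orientation'],o['width'],o['ft_force'],o['qpos'])"
```

```text
t: 1.52
ee_pos: [403.6, -303.7, 222.9]
orientation: [3.126, -0.31, 0.001]
ft_force: [-0.0, -0.4, 0.7]
width: 38.5
grasp_force: 0.0
t: 2.35
ee_pos: [530.6, -44.1, 222.7]
orientation: [3.127, -0.299, 0.0]
ft_force: [-1.1, -0.0, -0.5]
width: 0.3
grasp_force: 0.0
2.4 [529.96712314 -45.29144074 222.5310912 ] [ 3.12676176e+00 -3.01421605e-01 -6.98908300e-04] 0.23951368723703004 [-0.29415228 -0.22009057  0.2650195 ] [-1.07429778e-01  2.87421877e-01  1.83526326e+00 -4.00141257e-04
  1.01934871e+00  1.65578347e+00]
```

```bash
python3 -m creep '[0,0,-0.035,0,0,0,-0.07,0,0,0,-0.1,0,0,0,-0.125,0,0,0,-0.14,0,0,0,-0.15,0,0,0,-0.15,0]'
python3 -c "
from m import *
im,d,P=cloud('side');cv2.imwrite('pics/s2.png',cv2.resize(im[180:360,200:440,::-1],None,fx=3,fy=3));o=get_obs();print(o['ee_pos'],o['ft_force'])"
```

```text
t: 2.98
ee_pos: [528.4, -46.9, 70.9]
orientation: [3.126, -0.307, -0.006]
ft_force: [0.2, -1.1, -0.1]
width: 0.5
grasp_force: 0.0
[529.37360127 -46.72814226  72.18586166] [ 1.07636038  0.50304504 -0.37862801]
```

View pics/s2.png

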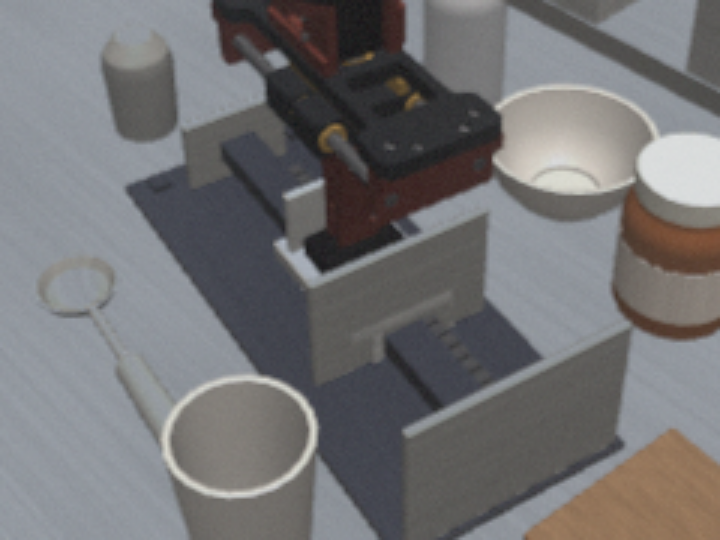

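The shut fingers, at about (365,240) in the crop, are over the black pad between the face plate and the lip at (305,215). Nothing is touching, so I'll press now.

```bash
python3 -m creep '[0,0,-0.004,0,0,0,-0.008,0,0,0,-0.012,0,0,0,-0.015,0,0,0,-0.018,0,0,0,-0.0195,0,0,0,-0.0195,0,0,0,-0.0195,0]'
```

```text
t: 3.7
ee_pos: [531.2, -45.9, 54.2]
orientation: [3.127, -0.304, 0.004]
ft_force: [-0.8, -2.2, 11.1]
width: 0.3
grasp_force: 5.8
```

```bash
python3 -m creep '[0.0008,0.004,0,0,0.0015,0.008,0,0,0.0025,0.013,0,0,0.004,0.02,0,0,0.0055,0.028,0,0,0.007,0.036,0,0,0.0085,0.044,0,0,0.01,0.052,0,0,0.0118,0.06,0,0,0.0118,0.06,0,0]'
python3 -c "
from m import *
im,d,P=cloud('side');cv2.imwrite('pics/s3.png',cv2.resize(im[180:360,200:440,::-1],None,fx=3,fy=3));o=get_obs();print(o['ee_pos'],o['ft_force'])"
```

```text
t: 4.53
ee_pos: [543.3, 15.6, 54.2]
orientation: [-3.126, 0.303, -0.004]
ft_force: [0.1, 2.7, 10.3]
width: 0.3
grasp_force: 5.5
[543.22117264  15.40934722  54.24556108] [ 0.32430535  2.7231918  10.10021244]
```

View pics/s3.png

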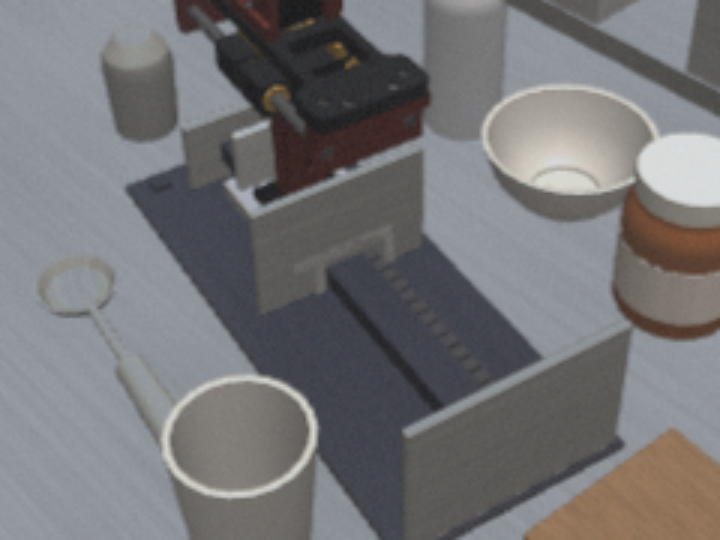

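The stop has slid with the pad held: its face is now at about (340,230) in the crop, and the fingers are at the lip. I'll carry on towards the end.

```bash
python3 -m creep '[0.0016,0.008,0,0,0.0032,0.016,0,0,0.0048,0.024,0,0,0.0063,0.032,0,0,0.0075,0.038,0,0,0.0083,0.042,0,0,0.0088,0.045,0,0,0.0093,0.047,0,0,0.0093,0.047,0,0]'
```

```text
t: 5.33
ee_pos: [552.3, 61.9, 54.2]
orientation: [-3.126, 0.304, -0.003]
ft_force: [-0.9, 0.6, 10.6]
width: 0.8
grasp_force: 5.3
```

```bash
python3 -m creep '[0.0002,0.001,0,0,0.0004,0.002,0,0,0.0006,0.003,0,0,0.0008,0.004,0,0,0.001,0.005,0,0,0.001,0.005,0,0]'
```

```text
t: 5.83
ee_pos: [552.8, 65.6, 54.2]
orientation: [3.126, -0.303, 0.002]
ft_force: [-0.7, -7.7, 11.4]
width: 0.3
grasp_force: 6.3
```

```bash
python3 -m creep '[0.0002,0.001,0,0,0.0004,0.002,0,0,0.0006,0.003,0,0,0.0006,0.003,0,0,0.0006,0.003,0,0]'
```

```text
t: 6.25
ee_pos: [553.2, 68.5, 54.2]
orientation: [3.126, -0.303, 0.001]
ft_force: [-1.9, -7.8, 12.8]
width: 0.4
grasp_force: 6.4
```

```bash
python3 -m creep '[0.0002,0.001,0,0,0.0004,0.002,0,0,0.0006,0.003,0,0,0.0008,0.004,0,0,0.0008,0.004,0,0]'
```

```text
t: 6.67
ee_pos: [553.9, 72.5, 54.2]
orientation: [3.126, -0.303, 0.001]
ft_force: [-2.4, -7.0, 13.6]
width: 0.6
grasp_force: 6.5
```

Run:
```python
from m import *
e=np.array([.193,.981]);c=np.array([534.4,-33.2]);ex=np.array([e[1],-e[0]])
for n in("top","side"):
    im,d,P=cloud(n)
    x=(P[...,:2]-c)@ex;y=(P[...,:2]-c)@e;z=P[...,2]
    m=(abs(x)<50)&(z>78)&(z<97)&(d>0)&(y>-180)&(y<150)
    h,b=np.histogram(y[m],np.arange(-180,150,5));print(n,[(int(q),int(k)) for q,k in zip(b,h) if k>3])
cv2.imwrite('pics/s4.png',cv2.resize(im[150:330,200:440,::-1],None,fx=3,fy=3))
```

```text
top [(-170, 46), (-165, 129)]
side [(-170, 361), (-165, 286), (-160, 8), (45, 106), (50, 370), (55, 12), (95, 29), (100, 9), (105, 6), (110, 13), (115, 23), (120, 57)]
```

View pics/s4.png

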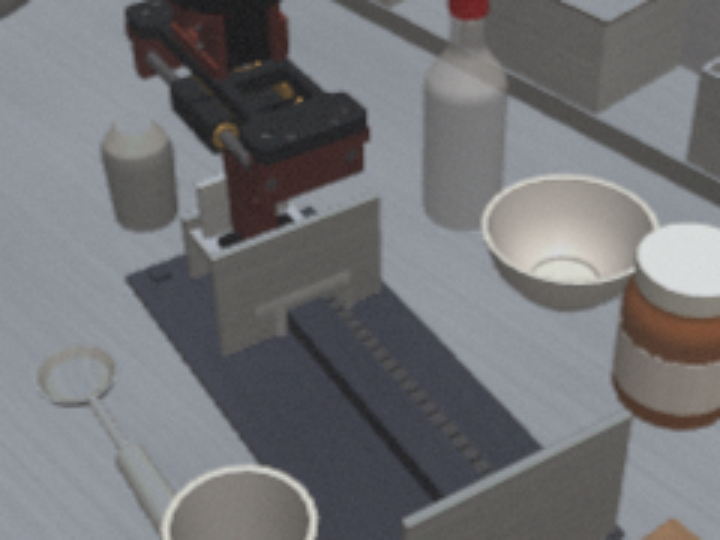

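The stop face is near the bracket at about y = +50 in the file frame, which matches fully back. I'll confirm it with a firm push on the lip.

```bash
python3 -m creep '[0.0002,0.001,0,0,0.0004,0.002,0,0,0.0006,0.003,0,0,0.0008,0.004,0,0,0.0008,0.004,0,0]'
```

```text
t: 7.18
ee_pos: [554.1, 73.8, 54.1]
orientation: [3.122, -0.302, -0.001]
ft_force: [-3.0, -24.7, 15.7]
width: 0.3
grasp_force: 16.0
```

```bash
python3 -m creep '[-0.0003,-0.0015,0,0,-0.0003,-0.0015,0.003,0,-0.0003,-0.0015,0.007,0,-0.0003,-0.0015,0.012,0,-0.0003,-0.0015,0.015,0,-0.001,-0.005,0.017,0,-0.0018,-0.009,0.02,0,-0.0018,-0.009,0.022,0]'
python3 -m creep '[0,0,0.01,0,0,0,0.03,0,0,0,0.06,0,0,0,0.09,0,0,0,0.125,0,0,0,0.16,0,0,0,0.16,0]'
python3 -m creep '[0,-0.035,0,0,0,-0.07,0,0,0,-0.105,0,0,0,-0.14,0,0,0,-0.18,0,0,0,-0.22,0,0,0,-0.26,0,0,0,-0.3,0,0,0,-0.3,0,0]'
python3 - <<'E'
from m import *
e=np.array([.193,.981]);c=np.array([534.4,-33.2]);ex=np.array([e[1],-e[0]])
for n in("top","side"):
    im,d,P=cloud(n);cv2.imwrite(f'pics/{n}5.png',im[:,:,::-1])
    x=(P[...,:2]-c)@ex;y=(P[...,:2]-c)@e;z=P[...,2]
    m=(abs(x)<50)&(z>78)&(z<97)&(d>0)&(y>-180)&(y<150)
    h,b=np.histogram(y[m],np.arange(-180,150,5));print(n,[(int(q),int(k)) for q,k in zip(b,h) if k>3])
    m=(abs(x)<15)&(abs(y-98)<12)&(d>0);print(np.median(z[m]),m.sum())
E
```

```text
t: 7.85
ee_pos: [552.4, 68.1, 75.4]
orientation: [-3.127, 0.305, 0.0]
ft_force: [0.2, 0.2, 0.1]
width: 0.4
grasp_force: 0.0
t: 8.43
ee_pos: [556.5, 69.0, 242.9]
orientation: [-3.124, 0.304, -0.018]
ft_force: [0.5, 0.2, 0.2]
width: 0.1
grasp_force: 0.0
t: 9.18
ee_pos: [552.6, -237.6, 235.6]
orientation: [3.124, -0.311, 0.003]
ft_force: [-0.2, 1.2, -0.8]
width: 0.1
grasp_force: 0.0
top [(-170, 47), (-165, 130), (45, 47), (50, 99), (115, 45), (120, 67)]
64.24530239498016 187
side [(-170, 351), (-165, 291), (-160, 4), (45, 98), (50, 382), (55, 11), (115, 45), (120, 168), (125, 8)]
63.80067919278053 110
```

View pics/side5.png

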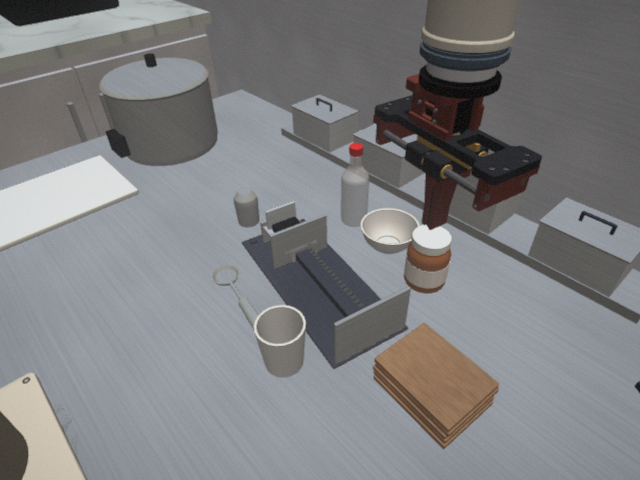

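The stop is fully back with its face at about (300,240), and the pad is up at 64 mm. Everything else is where it was, and the robot is clear at 236 mm.

```bash
python3 -c "
from workcell import ticket
print(ticket.close_job())"
```

```text
the job is handed in; nothing more can be done
None
```

The job is handed in: the stop is fully back against its hard end, the release pad is up again at 64 mm, nothing else on the counter appears to have moved, and the arm is clear (about 9 s of the 40 s used).

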